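Isolate the grinder, then re-set the jig stop

TASK

Make the grinder safe first: swing the isolator's lever handle round to off, so that the padlock hole in its end lines up with the hole in the fixed hasp. Then lift the stop with the tall fin out of its notch in the sloping rail, shift it along clear of the two low stops, and set it down gently, fully home, in the notch that the arrow on the ledge points at. Let go of it, and leave the low stops and everything else on the bench where they are.

Things in the scene. Friction and masses are not known exactly. Their poses are not given: they have to be found in the camera images.
- rail: Fixed jig board, 330 mm along its y, x from -80 to 120 mm. Origin on the bench, z up. Its face slopes up to +x at 32 degrees, facing the robot; outward normal (-sin 32, 0, cos 32). Along it a steel and aluminium rail with six notches at y = -120, -72, -24, 24, 72, 120 mm, each 20 mm along it, 31 mm across, 22 mm deep, square to the slope. Behind: a level ledge, x 60 to 120 mm, 110 mm high.
- rail_mid (a point): Middle of the rail's top plane, 95 mm above the bench, on the notches' centre line between the third and fourth. The rail is 61 mm wide and stands 22 mm proud of the plywood.
- fin_stop: Stop to move, loose, 150-310 g, in notch y = -120, -24 or 120. Origin: centre of its aluminium shoulder's underside, at the notch mouth when seated. z square out of the slope, y along rail, x upslope. Shoulder 60 x 34 x 10 mm; below it a steel tongue 26 x 12, 18 long, last 8 mm 21 x 8; above it a wooden fin 14 mm thick (x), 34 wide (y), from z 10 to 56: pinch its thickness, tool square to the slope.
- low_stop_a: A parked stop, loose, same shoulder and tongue as the fin stop, but with a low round wooden knob (26 mm across, its top 24 mm above the shoulder's underside) instead of a fin. It sits in one of the same three notches. To be left alone.
- low_stop_b: The other parked stop, the same as low_stop_a. To be left alone.
- arrow: Steel arrow plate fixed on the ledge, about 59 mm long, 12 mm thick, its pointed head (38 mm wide) towards the rail (-x). Origin under its middle. In line with the second, fourth or fifth notch (y = -72, 24 or 72 mm), which is empty. The other two of these places have square clamps with a round button.
- arrow_notch (a point): Centre of the mouth of the notch the arrow points at, in the rail's top plane: where the fin stop's origin must come.
- isolator: Fixed grey isolator box 110 x 110 x 66 mm. Origin at the centre of its underside, z up. The lever handle turns on its top about the vertical axis through the origin. A steel hasp plate sticks out from its +x+y corner.
- handle (a joint): Angle of the lever handle in rad: 0 on (pointing to the box's +x-y corner), pi/2 off (the holes are in line), growing anticlockwise from above; it goes 0.14 rad past off to its end stop. It stays where it is left (friction about 0.2 N m). Starts between 0 and 0.35.
- handle_grip (a point): Middle of the upright round black grip on the handle, 24 mm across, 113 mm above the bench, 85 mm from the handle's axis; the grip stands 42 mm tall, from 92 to 134 mm above the bench, on a bar 20 mm wide.
- handle_hole (a point): Centre of the 16 mm padlock hole in the steel end of the handle, 118 mm from its axis, 84 mm above the bench.
- hasp_hole (a point): Centre of the 16 mm hole in the fixed hasp plate, 118 mm from the handle's axis, 73 mm above the bench; in line with the handle's hole at off.
- oil_bottle: Bystander: amber bottle, 58 mm across, 160 mm tall, standing. Origin under its centre.
- bowl: Bystander: turned wooden bowl, 124 mm across, 55 mm tall. Origin under its centre.
- blank: Bystander: wooden block 55 x 130 x 55 mm. Origin under its centre.
- chuck: Bystander: steel lathe chuck, 96 mm across, 57 mm tall. Origin under its centre.
- gouge: Bystander: turning gouge lying in front of the rail; handle 176 mm long and 34 mm thick to -x of its origin, blade 120 mm to +x.
- brush: Bystander: bench brush about 170 mm long, lying along its x.
- spindle: Bystander: turned wooden spindle standing upright by the rail's -y end, 50 mm across its foot, 170 mm tall. Origin under its centre.
Mind the look-alikes: they are no part of the job. Leave any green or yellow look-alike of the fin_stop alone.

How it is judged:
By the outcome, as a careful person would: the job done as asked, in the order asked, and still so for the second after the job is handed in, with the robot touching nothing.
It also fails if it takes over 51 s, if anything falls off the work surface, if the arm or the gripper's body presses on something with over 40 N, if the wrist force passes 120 N, or if a joint passes its speed limit or range.

ROBOT

A 6-joint arm with a two-finger parallel gripper is mounted at the origin on the work surface. World frame = base frame: x ahead of the robot, y to its left, z up, the work surface at z = 0. Lengths are in m, angles in degrees, forces in N, time in s.
With the tool pointing down it reaches from about 0.325 to 0.775 m from the base axis. Payload 5.5 kg.
Tool frame: the origin (TCP) lies at the centre of the arm's flange, where the gripper is bolted on; the fingertips stand 182 mm ahead of it and the grasp point (between the pads) lies 163 mm ahead of it; z points along the fingers, y is the direction in which the jaws open and shut (so a half turn about z gives the same grasp; the last joint's range is limited). The gripper opens to 88 mm and grips with 3 to 60 N. Pads are 20 mm wide; open, the fingers measure 115 mm over their backs; the gripper's body (75 mm by 178 mm) begins 61 mm behind the grasp point.
Start: joints at [-75.441, 5.22, 70.514, -0, 104.267, -3.249], TCP at [0.183, -0.571, 0.405] pointing down, gripper open.
Joint ranges: [-164.24, 164.24], [-49.07, 125.15], [9.68, 141.18], [-86.29, 266.29], [3.28, 154.24], [-151.56, 151.56]. Speed limits (degrees/s): [147.25, 147.25, 172.46, 180, 180, 180].

INTERFACE

Orientations are given as [roll, pitch, yaw] about the fixed x, y, z axes, in that order (R = Rz(yaw) Ry(pitch) Rx(roll)).
In Python, from station import r gives the robot as it stands. The module is installed in compiled form; this text tells all that it offers. Calls block until the motion is done:
- r.reach(position, orientation): joint-space move of the TCP to a pose.
- r.servo_line(position, rotation=None, speed=0.15): straight line of the TCP; rotation=None keeps the orientation; speed is the mean speed in m/s.
- r.move_joints(angles): joint-space move.
- r.let_go() and r.grab(squeeze=None): open the fingers fully, or close them until they stop; squeeze is the grip in N (None keeps the last).
- r.wait(seconds).
- r.inverse_kinematics(position, orientation): joint angles nearest the present ones, or None.
- r.sense(): the state.
- r.snapshot(name): name is "side" or "top" or "wrist"; returns a dict with "frame" (420x560x3 uint8, red, green, blue), "fx", "fy", "cx", "cy" (pixels), "R" (3x3) and "t" (3): a world point X has camera coordinates R X + t. Camera axes: x right, y down, z forward; pixel columns grow to the right and rows downward; lengths in m; the calibration is good to about 2 mm. A picture is of the moment at which its call begins. There is no depth.
A pose or a line that the arm cannot do raises r.IKError and nothing moves.
- r.hand_in(): hands the job in, once; it reports no verdict.
The state is a dict: "clock": time; "joints": joint angles; "joint_vel": joint speeds; "joint_torque": joint torques, N m; "tcp_pos": TCP position; "orientation": TCP orientation; "contact_force": force on the tool from outside, world axes, zero at the start; "torque": the same for the moment, N m; "opening": finger opening in m.
Only numpy, scipy, OpenCV 4.12 (cv2) and the standard library are available. Lean on these libraries where they do the work, as an engineer would, in place of code of your own. Each camera call takes 0.05 s, during which the arm holds its last target.

## Working session

There is one attempt and no reset: what is moved stays moved. The work goes in short steps, each a Python script; the robot and the scene stay as the last script left them, time stands still between calls to the robot, and variables do not carry over. Pictures are saved under pics/ and viewed, and the job is handed in when it is done.

```bash
mkdir -p pics
cat > h.py <<'E'
import numpy as np, cv2, json
from station import r
def snap(n,out):
    s=r.snapshot(n); cv2.imwrite('pics/'+out+'.png',s['frame'][:,:,::-1]); 
    np.savez('pics/'+out+'.npz',**{k:np.array(s[k]) for k in s}); return s
def ray(s,u,v):
    d=np.array([(u-s['cx'])/s['fx'],(v-s['cy'])/s['fy'],1.]); R=np.array(s['R']);t=np.array(s['t'])
    return -R.T@t, R.T@d
def onz(s,u,v,z):
    o,d=ray(s,u,v); return o+d*(z-o[2])/d[2]
def proj(s,X):
    c=np.array(s['R'])@np.array(X)+np.array(s['t']); return np.array([s['fx']*c[0]/c[2]+s['cx'],s['fy']*c[1]/c[2]+s['cy']])
def load(n): return dict(np.load('pics/'+n+'.npz'))
E
python3 - <<'E'
from h import *
for n in('side','top','wrist'):
    s=snap(n,n+'0'); print(n,s['fx'],s['cx'],s['cy'],-np.array(s['R']).T@np.array(s['t']),np.round(s['R'],2).tolist())
print(r.sense())
E
```

```text
side 423.66339985581544 260.8681421912215 207.73281361390264 [0.0210325  0.90170806 0.69890927] [[-0.9, -0.44, 0.0], [-0.22, 0.45, -0.87], [0.38, -0.78, -0.5]]
top 417.63513477277263 277.7616718760299 201.99993288822577 [ 0.39745469 -0.04420901  1.13090681] [[0.02, -1.0, -0.02], [-1.0, -0.02, -0.09], [0.09, 0.02, -1.0]]
wrist 354.2041137842449 277.1992237910453 209.8564395708542 [ 0.24819029 -0.54963919  0.38397956] [[0.3, -0.95, -0.0], [-0.92, -0.3, 0.25], [-0.24, -0.07, -0.97]]
{'clock': 0.15, 'joints': array([-7.54415407e+01,  5.25213056e+00,  7.05654061e+01, -1.41011162e-03,
        1.04264381e+02, -3.24562555e+00]), 'joint_vel': array([-0.08294244, -0.15042747, -0.16687161,  0.02085582,  0.05229917,
       -0.0656667 ]), 'joint_torque': array([ 1.09495704e-03, -4.47044456e+01, -4.06907773e+01,  6.98889443e-02,
        2.74331082e-02, -1.01845512e-04]), 'tcp_pos': array([ 0.18349549, -0.57130554,  0.40378374]), 'orientation': array([-1.79918136e+02, -3.27297758e-03,  1.78037360e+01]), 'contact_force': array([0.26357874, 0.08994642, 1.24449263]), 'torque': array([-0.02112267, -0.03304961,  0.04183115]), 'opening': 0.08767579891672482}
```

View pics/top0.png

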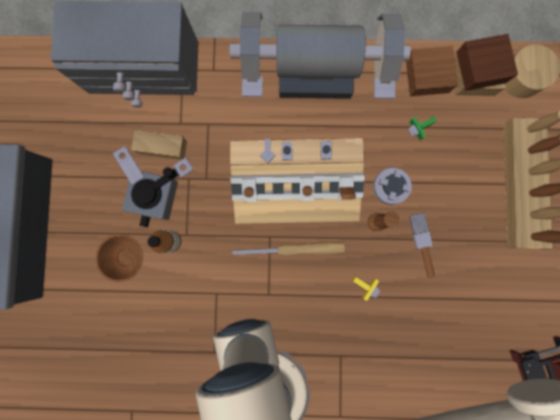

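View pics/side0.png

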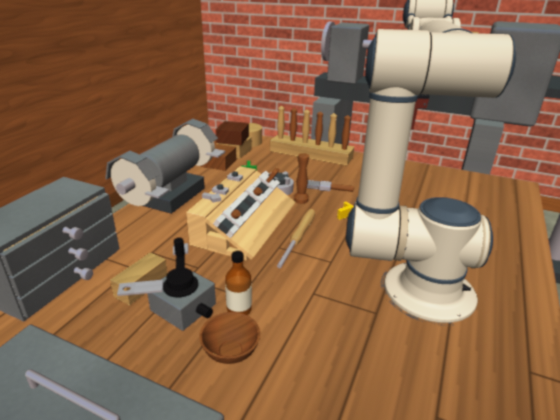

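View pics/wrist0.png

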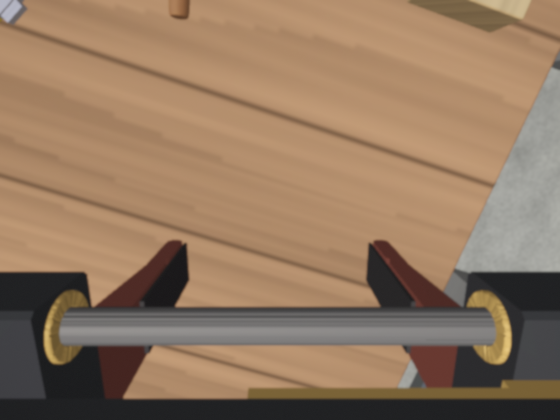

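The top view shows the rail near (297,187), with dark tops at (249,191), (307,190) and (347,193). The arrow is near (267,150), the isolator at (150,193), and green and yellow look-alikes sit at (423,127) and (370,289). I'll enlarge crops of these.

Run:
```python
import cv2
a=cv2.imread('pics/top0.png')
cv2.imwrite('pics/c1.png',cv2.resize(a[130:230,220:375],None,fx=5,fy=5,interpolation=cv2.INTER_CUBIC))
cv2.imwrite('pics/c2.png',cv2.resize(a[130:280,90:210],None,fx=4,fy=4,interpolation=cv2.INTER_CUBIC))
a=cv2.imread('pics/side0.png')
cv2.imwrite('pics/c3.png',cv2.resize(a[145:355,100:320],None,fx=2.8,fy=2.8,interpolation=cv2.INTER_CUBIC))
```

```text
(no output)
```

View pics/c1.png

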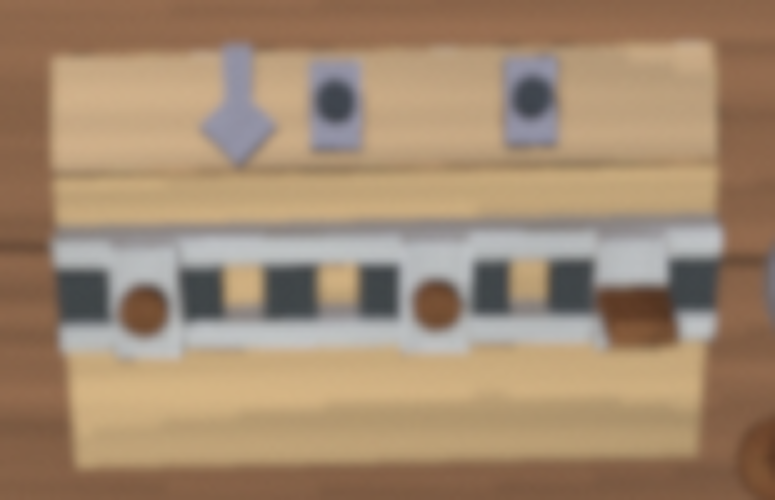

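View pics/c2.png

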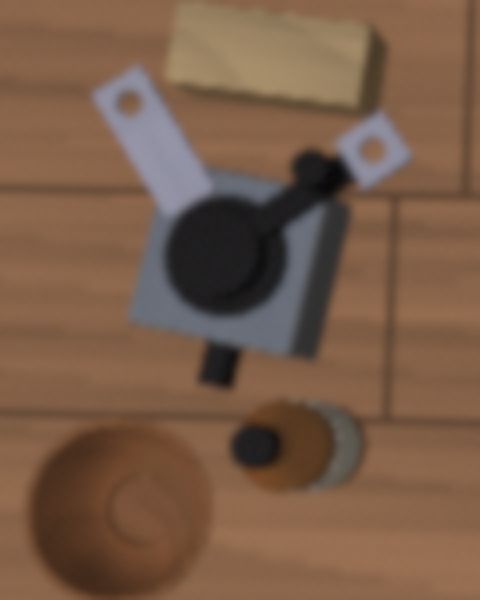

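View pics/c3.png

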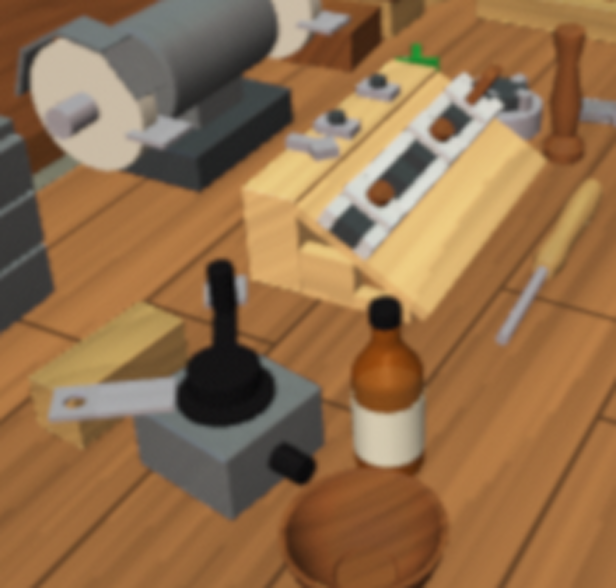

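Candidates for the fin stop are:
- the tall brown fin at top (347,193), side about (274,175)
- the round-knob low stops at (249,191) and (307,190)
- the green cross (423,127) and the yellow cross (370,289)

The crop shows a wide rectangular wooden fin leaning out of the rail at the −y end, while the other two on the rail are round knobs. I choose (347,193), notch y=-120. The arrow (267,150) lines up with the notch at (268,187), y=+72; the square clamps are at (287,150) and (326,150).

Run:
```python
from h import *
s=load('top0')
def c1(u,v,z): return onz(s,220+(u+.5)/5-.5,130+(v+.5)/5-.5,z)
def c2(u,v,z): return onz(s,90+(u+.5)/4-.5,130+(v+.5)/4-.5,z)
BL=c1(52,55,.11);BR=c1(715,42,.11);FL=c1(55,172,.11);FR=c1(717,163,.11)
print(BL,BR,FL,FR,np.linalg.norm(BL-BR),np.linalg.norm(FL-FR),np.linalg.norm(BL-FL))
for a,b in((BL,BR),(FL,FR)):
    d=a-b; print('yaw',np.degrees(np.arctan2(-d[0],d[1])))
print('arrow tip',c1(238,165,.122),'tail',c1(238,44,.122))
for n,u in(('72',243),('24',338),('-72',530)): print(n,c1(u,288,.095))
H=c2(374,149,.084);K=c2(130,101,.073);print('handle',H,'hasp',K)
print('grip top',c2(313,168,.134))
hub=c2(212,248,.09);print('hub?',hub,np.linalg.norm(H[:2]-hub[:2]),np.linalg.norm(K[:2]-hub[:2]))
m=(H+K)[:2]/2; d=(K-H)[:2];L=np.linalg.norm(d);h=np.sqrt(.118**2-L*L/4)
n=np.array([-d[1],d[0]])/L; 
for p in(m+n*h,m-n*h):
    print('pivot',p,'hasp ang',np.degrees(np.arctan2(*(K[:2]-p)[::-1])),'handle',np.degrees(np.arctan2(*(H[:2]-p)[::-1])))
print('bottle',c2(256,447,.16),'bowl',c2(121,510,.055),'spindle', onz(s,374,222,.17))
print([c2(*p,.066) for p in((160,170),(345,205),(312,358),(130,320))])
```

```text
[0.64111188 0.09641128 0.11      ] [ 0.65298322 -0.23300763  0.11      ] [0.58210316 0.09312674 0.11      ] [ 0.59217977 -0.23409788  0.11      ] 0.3296327501700584 0.32737973900628575 0.05910005952448221
yaw 2.063888322159844
yaw 1.763818382224791
arrow tip [0.58493146 0.00185623 0.122     ] tail [0.64523301 0.00320209 0.122     ]
72 [ 0.52772404 -0.00080164  0.095     ]
24 [ 0.52857729 -0.04828053  0.095     ]
-72 [ 0.53029786 -0.14402176  0.095     ]
handle [0.57733236 0.21750676 0.084     ] hasp [0.60788668 0.37986891 0.073     ]
grip top [0.5564633  0.24163218 0.134     ]
hub? [0.51142049 0.31596675 0.09      ] 0.11848520919456179 0.11571175904524328
pivot [0.50980014 0.31427142] hasp ang 33.77348256243078 handle -55.088747006714726
pivot [0.67541889 0.28310425] hasp ang 124.91125299328533 handle -146.2265174375692
bottle [0.38785074 0.26026998 0.16      ] bowl [0.34475546 0.37853026 0.055     ] spindle [ 0.4423249  -0.24829572  0.17      ]
[array([0.56427187, 0.36066593, 0.066     ]), array([0.54353624, 0.23931778, 0.066     ]), array([0.4443601 , 0.25637406, 0.066     ]), array([0.46652831, 0.3749769 , 0.066     ])]
```

Run:
```python
from h import *
r.reach([0.555,0.25,0.44],[180,0,125])
s=snap('wrist','w1'); q=r.sense(); print(q['clock'],q['joints'],q['tcp_pos'],q['orientation'])
P=[.510,.314]
import math
for n,X in(('grip',[.559,.245,.134]),('pivot',[.51,.314,.09]),('hh',[.577,.2175,.084]),('hasp',[.608,.380,.073])): print(n,proj(s,X))
```

```text
3.3583 [ 2.09795365e+01  7.19409193e+00  6.48050304e+01 -7.09738329e-03
  1.08005568e+02 -1.39533361e+01] [0.55529974 0.2493249  0.43995996] [-1.79993820e+02  5.41983200e-03  1.24930679e+02]
grip [277.55033773 210.28508662]
pivot [276.70093761 106.49136915]
hh [276.57817115 229.64957508]
hasp [402.00069428 109.12897929]
```

View pics/w1.png

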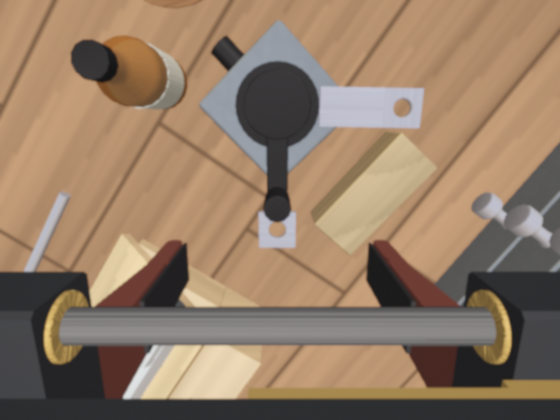

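The wrist view confirms the map: hub (277,104), grip top (277,208), handle hole (277,230) and hasp hole (402,107). All are within about 1 px of my projections, so I'll swing the handle.

Run:
```python
from h import *
P=np.array([.510,.314]);f0=-55.1;f1=33.8
def g(f,z): a=np.radians(f); return [P[0]+.085*np.cos(a),P[1]+.085*np.sin(a),z]
def o(f): y=f+180; return [180,0,(y+180)%360-180]
r.servo_line(g(f0,.285),o(f0),speed=.15)
r.grab(12); q=r.sense(); print(q['clock'],q['opening'],q['contact_force'])
for f in np.linspace(f0,f1,9)[1:]:
    r.servo_line(g(f,.285),o(f),speed=.1)
q=r.sense(); print(q['clock'],q['opening'],q['contact_force'],q['torque'],q['tcp_pos'],q['orientation'])
r.let_go()
r.servo_line(g(f1,.40),o(f1),speed=.25)
s=snap('wrist','w2'); snap('top','top2'); q=r.sense(); print(q['clock'],q['joints'],q['opening'])
for n,f,d,z in(('hh',f1,.118,.084),('hasp',f1,.118,.073),('piv',0,0,.09)):
    a=np.radians(f);print(n,proj(s,[P[0]+d*np.cos(a),P[1]+d*np.sin(a),z]))
```

```text
5.5417 0.023605625643355017 [ 0.34881559 -0.44548865 -0.46952949]
8.275 0.023635216169461952 [ 0.63634739  1.17636346 -1.23124855] [ 0.1350597  -0.22443765  0.18530871] [0.58062502 0.36105933 0.28500463] [ 1.79983919e+02 -3.74472071e-03 -1.46523016e+02]
10.0667 [ 2.90400859e+01  1.87322988e+01  5.59792461e+01 -2.80143337e-06
  1.05570560e+02 -9.47577771e+01] 0.08748360061665876
hh [276.49382402 236.99714602]
hasp [276.51508782 233.09069002]
piv [276.22819545  95.58375675]
```

View pics/w2.png

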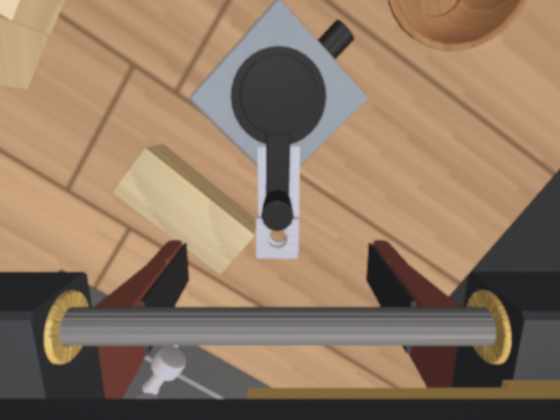

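Run:
```python
import cv2
a=cv2.imread('pics/w2.png')
cv2.imwrite('pics/c4.png',cv2.resize(a[130:270,235:320],None,fx=4,fy=4,interpolation=cv2.INTER_CUBIC))
```

```text
(no output)
```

View pics/c4.png

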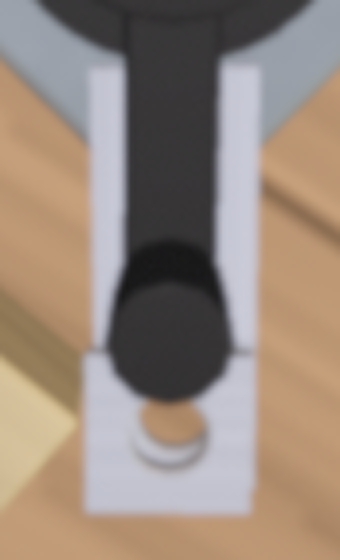

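Crop: the handle hole and hasp hole, near w2 (277,236), overlap with about 1 px (1 mm, 0.5°) sideways offset, so the isolator is at off. Next is the rail. First I'll check the spindle clearance and which tool poses are feasible.

```bash
cat >> h.py <<'E'
from scipy.spatial.transform import Rotation as Ro
TH=np.radians(32)
class Rail: pass
def railfr(yaw):
    Rz=Ro.from_euler('z',yaw,degrees=True).as_matrix()
    n=Rz@[-np.sin(TH),0,np.cos(TH)]; u=Rz@[np.cos(TH),0,np.sin(TH)]; v=Rz@[0,1,0]
    return u,v,n
def tool(yaw,flip=1):
    u,v,n=railfr(yaw); z=-n; y=flip*u; x=np.cross(y,z)
    return Ro.from_matrix(np.c_[x,y,z]).as_euler('xyz',degrees=True)
E
python3 - <<'E'
from h import *
s=load('top0')
print('spindle',onz(s,374,222,0),onz(s,391,220,.17))
yaw=1.9;u,v,n=railfr(yaw); M=np.array([.529,-.0722,.095])
for fl in(1,-1):
    o=tool(yaw,fl); print(o)
    for yy in(-.12,.072):
        for h in(.038,.15): print(yy,h,r.inverse_kinematics(M+v*yy+n*(h+.163),o))
E
python3 -c "
import cv2
a=cv2.imread('pics/top0.png')
cv2.imwrite('pics/c5.png',cv2.resize(a[160:250,325:425],None,fx=6,fy=6,interpolation=cv2.INTER_CUBIC))"
```

```text
spindle [ 0.45026317 -0.28440197  0.        ] [ 0.44765811 -0.28710576  0.17      ]
[148.    0.   91.9]
-0.12 0.038 [-35.42255988 -27.24077187 115.62380246  20.49409338  66.58972415
 -41.33221806]
-0.12 0.15 [-41.4381428  -36.82366532 112.23534954  21.61666057  80.82830474
 -42.28184022]
0.072 0.038 [ -7.04484134 -39.23952347 123.28190582   5.24350939  64.36566767
  -9.87658683]
0.072 0.15 None
[-148.     0.   -88.1]
-0.12 0.038 [-35.42255988 -27.24077187 115.62380246  20.49409338  66.58972415
 138.66778194]
-0.12 0.15 [-41.4381428  -36.82366532 112.23534954  21.61666057  80.82830474
 137.71815978]
0.072 0.038 None
0.072 0.15 None
```

View pics/c5.png

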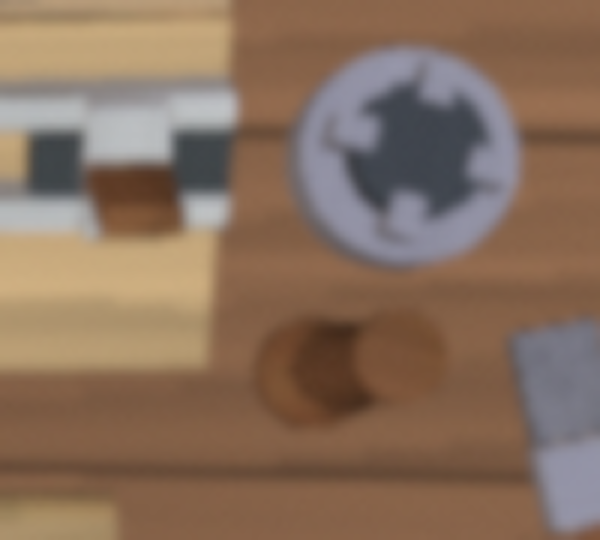

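Run:
```python
from h import *
yaw=1.9;u,v,n=railfr(yaw); M=np.array([.529,-.0722,.095]);o=tool(yaw)
for yy in(-.12,-.06,0,.072):
    for h in(.08,.09,.10,.11,.12,.14):
        q=r.inverse_kinematics(M+v*yy+n*(h+.163),o); print(yy,h,None if q is None else np.round(q,0))
```

```text
-0.12 0.08 [-37. -31. 115.  21.  72. -42.]
-0.12 0.09 [-38. -32. 115.  21.  73. -42.]
-0.12 0.1 [-39. -33. 114.  21.  75. -42.]
-0.12 0.11 [-39. -34. 114.  21.  76. -42.]
-0.12 0.12 [-40. -35. 114.  21.  77. -42.]
-0.12 0.14 [-41. -36. 113.  21.  80. -42.]
-0.06 0.08 [-30. -37. 118.  17.  71. -33.]
-0.06 0.09 [-30. -38. 118.  17.  73. -33.]
-0.06 0.1 [-31. -39. 118.  17.  74. -33.]
-0.06 0.11 [-31. -40. 117.  17.  75. -33.]
-0.06 0.12 [-32. -41. 117.  17.  77. -33.]
-0.06 0.14 [-33. -42. 116.  18.  79. -34.]
0 0.08 [-20. -42. 121.  12.  71. -23.]
0 0.09 [-21. -43. 121.  12.  72. -23.]
0 0.1 [-21. -43. 120.  12.  74. -23.]
0 0.11 [-21. -44. 120.  13.  75. -23.]
0 0.12 [-22. -45. 120.  13.  76. -24.]
0 0.14 [-23. -47. 119.  13.  79. -24.]
0.072 0.08 [ -8. -44. 122.   5.  70. -10.]
0.072 0.09 [ -8. -45. 122.   5.  71. -10.]
0.072 0.1 [ -8. -46. 122.   5.  73. -10.]
0.072 0.11 [ -8. -47. 121.   6.  74. -10.]
0.072 0.12 [ -8. -48. 121.   6.  75. -10.]
0.072 0.14 None
```

Run:
```python
from h import *
yaw=1.9;u,v,n=railfr(yaw); M=np.array([.529,-.0722,.095]);o=tool(yaw)
r.reach(M-.12*v+n*(.14+.163),o)
s=snap('wrist','w3');q=r.sense();print(q['clock'],q['tcp_pos'],q['orientation'])
for nm,a,b,c in(('finTop',0,-.12,.056),('fintop+y',0,-.103,.056),('fintop-y',0,-.137,.056),('lowknob',0,-.024,.024),('n72',0,-.072,0),('n24',0,.024,0),('n72',0,.072,0),('railend',.0305,-.165,0)):
    print(nm,proj(s,M+u*a+v*b+n*c))
```

```text
12.1667 [ 0.3729503  -0.19713463  0.35224115] [1.47993892e+02 7.47216584e-03 9.19857601e+01]
finTop [276.22557528 224.79938205]
fintop+y [276.21823946 200.06622894]
fintop-y [276.23265318 248.66292048]
lowknob [276.32347546  78.07026171]
n72 [276.41849026 145.94729162]
n24 [276.39881167  11.16220659]
n72 [276.38751916 -66.18385181]
railend [312.10322317 256.17594248]
```

View pics/w3.png

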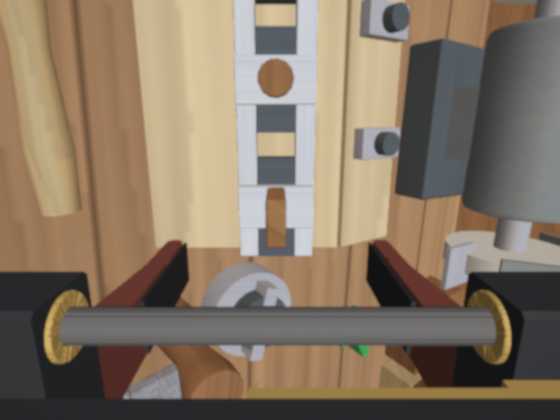

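The wrist view shows the fin (277,187–247) standing over the shoulder with its end at the rail's −y end. The low knob is at (276,78), and the rail edges and end (313,256) match the projections within about 1–2 px. I'll grasp and lift.

Run:
```python
from h import *
yaw=1.9;u,v,n=railfr(yaw); M=np.array([.529,-.0722,.095]);o=tool(yaw)
B=M-.12*v+.163*n
r.servo_line(B+n*.038,o,speed=.12)
q=r.sense();print(q['clock'],q['contact_force'])
r.grab(25);q=r.sense();print(q['opening'],q['contact_force'],q['torque'],q['tcp_pos']-(B+n*.038))
r.servo_line(B+n*.050,speed=.04)
q=r.sense();print(q['opening'],q['contact_force'],q['torque'])
r.servo_line(B+n*.093,speed=.1)
q=r.sense();print(q['clock'],q['opening'],q['contact_force'],q['torque'])
s=snap('wrist','w4');snap('side','side4')
```

```text
13.1667 [ 0.7917427  -0.02191331  0.40868361]
0.013405915057123931 [-2.18753088 -0.80370401 -1.0377822 ] [0.00102055 0.35782396 0.02306124] [-9.12388709e-05  3.80168555e-06 -8.66905819e-05]
0.013833882813163608 [-0.68961836  0.01786645 -3.56282631] [-0.1106622   0.42806826 -0.02080883]
15.325 0.013899838431363854 [ 1.43011205 -0.38136046 -2.70448914] [-0.05261343  0.43611734 -0.03698232]
```

View pics/w4.png

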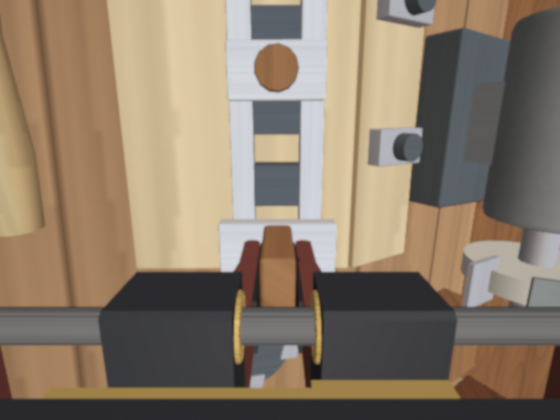

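View pics/side4.png

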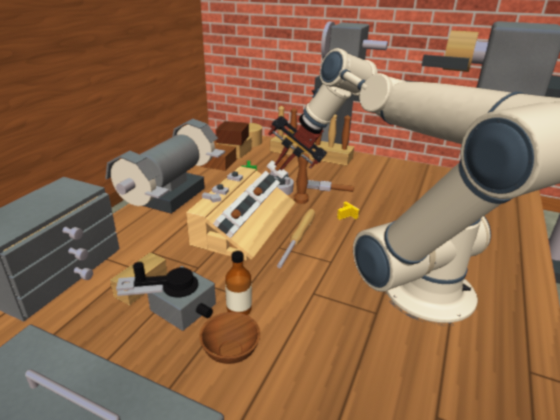

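The stop is held square: fin at (277,225–300), shoulder level at (222–335,222). It is lifted 55 mm, so I'll shift it along.

```bash
python3 - <<'E'
from h import *
yaw=1.9;u,v,n=railfr(yaw); M=np.array([.529,-.0722,.095]);o=tool(yaw)
B=M+.072*v+.163*n
r.servo_line(B+n*.093,speed=.12)
q=r.sense();print(q['clock'],q['opening'],q['contact_force'],q['torque'],q['tcp_pos']-(B+n*.093))
s=snap('wrist','w5');snap('side','side5');snap('top','top5')
for nm,a,b,c in(('lowknob',0,.120,.024),('edgeR',.0305,.165,0),('edgeL',-.0305,.165,0),('R72',.0305,.072,0),('L72',-.0305,.072,0),('arrowtip?',0,0,0)):
    print(nm,proj(s,M+u*a+v*b+n*c))
E
python3 -c "
import cv2
a=cv2.imread('pics/side5.png')
cv2.imwrite('pics/c6.png',cv2.resize(a[130:270,180:340],None,fx=4.5,fy=4.2,interpolation=cv2.INTER_CUBIC))"
```

```text
17.175 0.01389348014979604 [ 0.49225167 -0.6006426  -2.99156327] [-0.03518252  0.43428139  0.03074703] [ 9.21890032e-06 -3.40733037e-04 -5.27442612e-05]
lowknob [277.06827725 153.57258113]
edgeR [325.57154455  77.5785713 ]
edgeL [228.44803145  77.72905875]
R72 [321.16688282 219.88912668]
L72 [233.25900227 219.98896722]
arrowtip? [277.34074959 312.81997983]
```

View pics/w5.png

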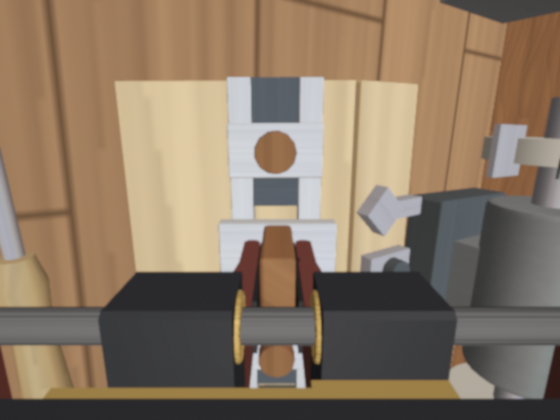

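View pics/c6.png

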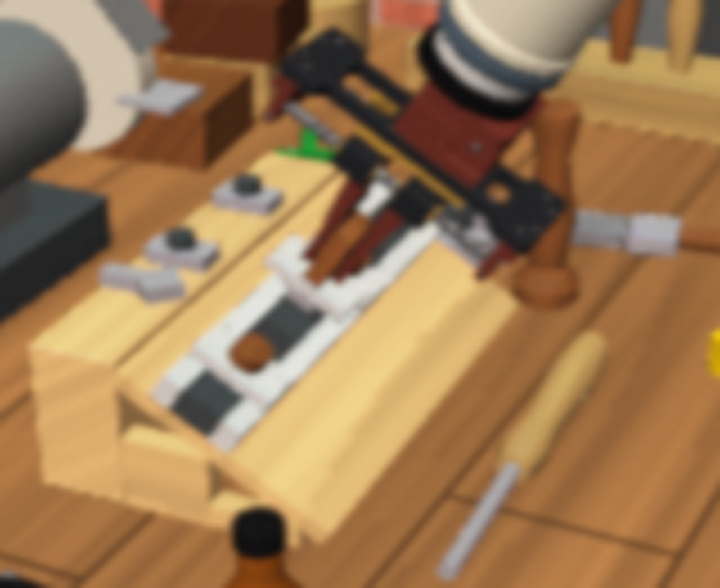

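```bash
python3 - <<'E'
from h import *
yaw=1.9;u,v,n=railfr(yaw); M=np.array([.529,-.0722,.095])
s=load('w5')
for a in(-.03,.03):print(proj(s,M+u*a+v*.089+n*.065),proj(s,M+u*a+v*.089+n*.055),proj(s,M+u*a+v*.082))
f=s['frame'][:,:,:].astype(int).sum(2)
print(f[205:240,240]); print(f[195,222:332]); print(f[100,218:336]);print(f[195:222,277])
E
python3 -c "
import cv2
a=cv2.imread('pics/w5.png')
cv2.imwrite('pics/c7.png',cv2.resize(a[70:270,190:360],None,fx=4,fy=3,interpolation=cv2.INTER_CUBIC))"
```

```text
[217.58598648 223.48823803] [220.66378221 218.07056147] [233.51374432 205.99991273]
[336.58016825 223.35429627] [333.53983035 217.94172917] [320.87180566 205.89714306]
[644 644 644 644 643 644 644 644 644 644 643 643 635 611 565 525 517 530
 558 593 615 624 628 631 631 627 621 615 615 620 624 626 627 628 630]
[578 578 577 576 576 573 570 565 560 577 611 631 635 637 637 640 640 641
 644 647 647 644 641 639 639 639 639 636 634 620 565 440 322 293 291 292
 291 291 289 292 292 293 291 292 292 292 292 292 291 292 292 293 293 293
 293 290 293 292 293 292 293 291 292 292 292 292 294 293 292 293 293 292
 292 293 298 343 451 560 618 635 636 638 639 641 641 644 645 647 647 642
 641 638 638 638 638 635 636 633 623 599 583 578 575 572 570 568 564 561
 559 555]
[569 568 567 565 564 561 558 550 536 540 578 609 616 614 615 617 620 620
 620 621 626 627 627 627 627 626 624 624 623 625 624 613 557 434 323 294
 291 286 284 285 285 288 289 290 290 292 289 289 286 286 285 284 285 286
 286 284 283 283 283 288 291 293 291 290 289 290 289 290 292 291 289 288
 290 289 289 288 287 285 283 287 324 428 535 598 615 617 615 618 621 621
 621 621 624 628 629 628 627 626 624 623 623 621 621 619 604 581 572 571
 570 569 567 565 563 561 558 555 552 549]
[290 290 292 290 290 291 291 290 293 322 412 508 558 572 574 573 574 575
 575 575 575 575 571 557 533 516 516]
```

View pics/c7.png

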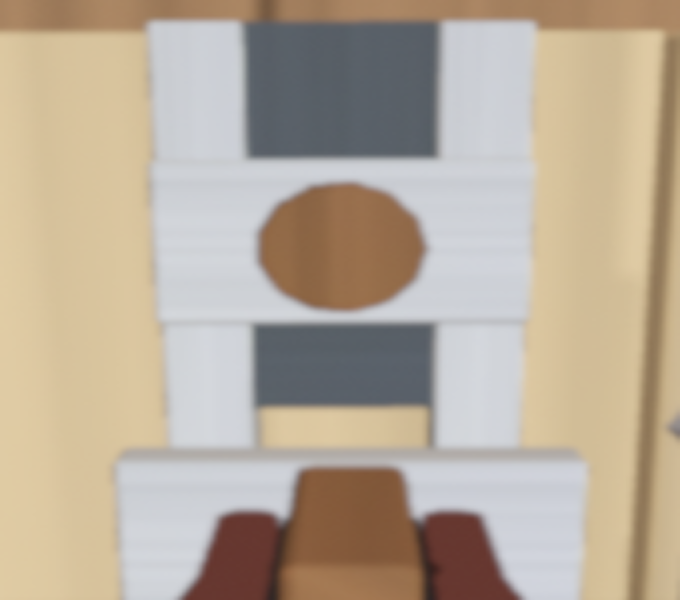

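The notch's +y lip is at row 205.5 (predicted 206). The slot centre is at column 275.3 and the held shoulder at 277.7, so I'll correct about −1.2 mm upslope and +0.25° yaw, then lower in steps with force checks.

```bash
python3 - <<'E'
from h import *
yaw=1.9;u,v,n=railfr(yaw); M=np.array([.529,-.0722,.095]);o=tool(2.15)
B=M+.072*v+.163*n-.0012*u
r.servo_line(B+n*.093,o,speed=.05)
r.wait(.1);f0=r.sense()['contact_force'];print(f0@n,f0@u,f0@v)
r.servo_line(B+n*.060,speed=.08)
h=.060
while h>.0345:
    h-=.004 if h>.0445 else .0015
    r.servo_line(B+n*h,speed=.03)
    q=r.sense();d=q['contact_force']-f0
    print(round(h,4),round(q['clock'],2),np.round([d@n,d@u,d@v],1),np.round(q['torque'],2),round(q['opening'],4))
    if d@n>7 or abs(d@u)>8 or abs(d@v)>8: break
snap('wrist','w6');snap('side','side6')
E
python3 -c "
import cv2
a=cv2.imread('pics/side6.png')
cv2.imwrite('pics/c8.png',cv2.resize(a[130:270,180:340],None,fx=4.5,fy=4.2,interpolation=cv2.INTER_CUBIC))"
```

```text
-2.0268305875638104 -1.9540991469970097 -0.4988528349413889
0.056 18.52 [-0.1  0.5  1.1] [-0.07  0.43 -0.01] 0.0137
0.052 18.81 [0.1 0.2 1.9] [-0.03  0.45 -0.01] 0.0141
0.048 19.09 [-0.1  0.9  0.7] [-0.04  0.43 -0.02] 0.0139
0.044 19.38 [-0.4  1.   0.5] [-0.02  0.42 -0.01] 0.0138
0.0425 19.62 [-0.2 -0.1  0.1] [-0.05  0.45  0.02] 0.0136
0.041 19.88 [-0.   0.9  0.7] [-0.05  0.43 -0.02] 0.0134
0.0395 20.12 [-0.5  0.4  0.6] [-0.04  0.46  0.01] 0.014
0.038 20.38 [ 4.4  0.6 -0.5] [-0.06  0.59 -0.  ] 0.0144
0.0365 20.62 [20.9 -9.6  1.6] [-0.03  1.93  0.02] 0.014
```

View pics/w6.png

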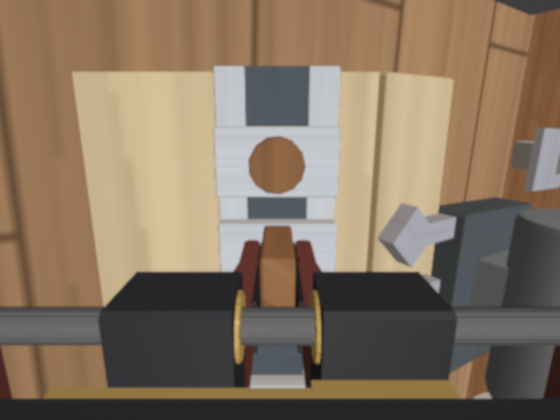

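View pics/c8.png

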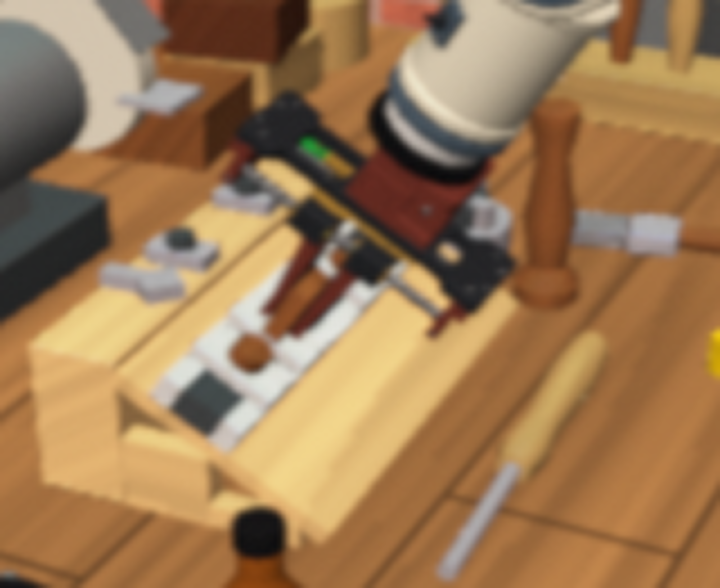

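Contact came at h = 38 mm, the same height it was grasped at when seated, so it is home. The shoulder lies flush between the rail edges at (220–335,222). I'll relax the press, let go and back off.

```bash
python3 - <<'E'
from h import *
yaw=1.9;u,v,n=railfr(yaw); M=np.array([.529,-.0722,.095]);o=tool(2.15)
B=M+.072*v+.163*n-.0012*u
r.servo_line(B+n*.0378,speed=.03);r.wait(.2)
q=r.sense();print(q['contact_force']@n,q['contact_force']@u)
r.let_go()
r.servo_line(B+n*.10,speed=.1)
q=r.sense();print(q['clock'],q['opening'],q['contact_force'])
s=snap('wrist','w7');snap('side','side7');snap('top','top7')
for nm,a,b,c in(('sh+yL',-.03,.089,.01),('sh+yR',.03,.089,.01),('sh-yL',-.03,.055,.01),('fin',0,.089,.056),('fin-',0,.055,.056)):
    print(nm,proj(s,M+u*a+v*b+n*c))
E
python3 -c "
import cv2
a=cv2.imread('pics/side7.png')
cv2.imwrite('pics/c9.png',cv2.resize(a[130:320,100:340],None,fx=3.3,fy=3.1,interpolation=cv2.INTER_CUBIC))
a=cv2.imread('pics/top7.png')
cv2.imwrite('pics/c10.png',cv2.resize(a[130:280,90:375],None,fx=2.8,fy=2.8,interpolation=cv2.INTER_CUBIC))"
```

```text
5.495577695400007 -2.2660732220437465
23.15 0.08758509205683182 [-0.10367182 -0.58397397 -0.27064104]
sh+yL [235.07223108 198.41516834]
sh+yR [324.18471147 198.67715124]
sh-yL [236.37774263 246.05019192]
fin [280.08005367 216.79126513]
fin- [279.79706894 274.1536174 ]
```

View pics/w7.png

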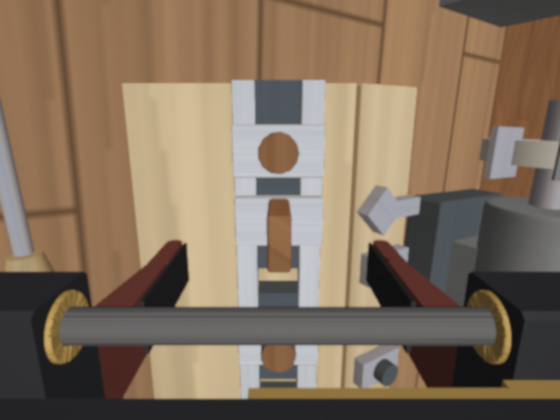

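View pics/c9.png

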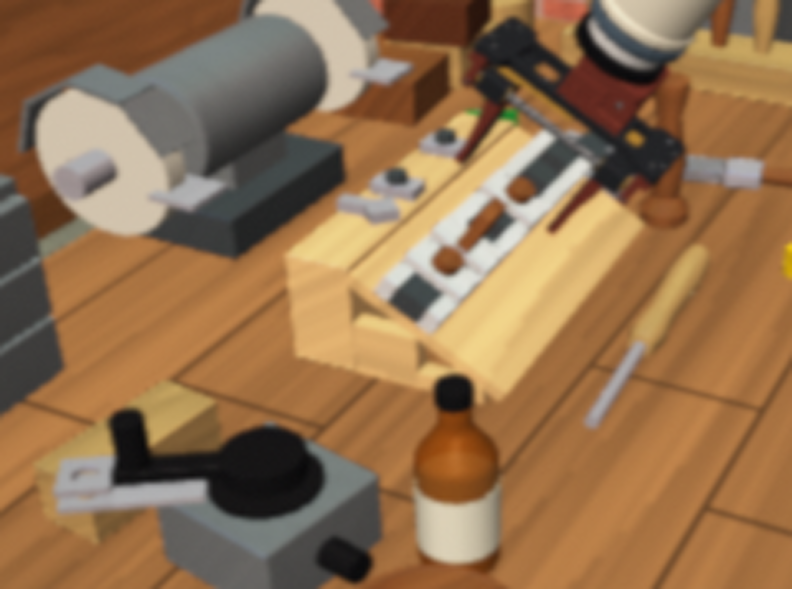

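View pics/c10.png

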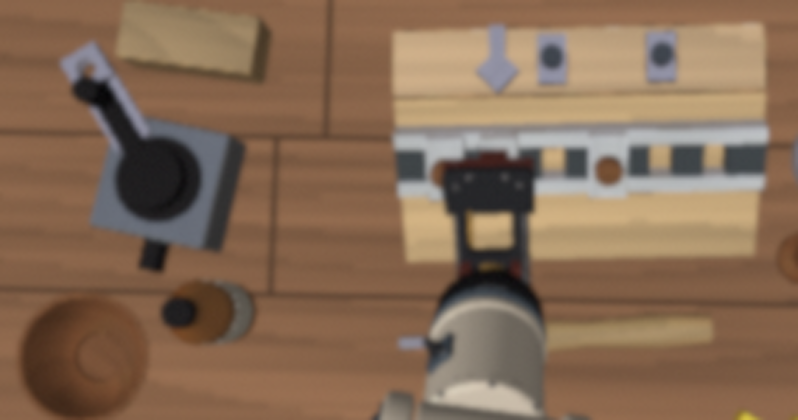

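Final views: the fin stop's shoulder is flush on the rail at wrist (236–322,197–245), in line with the arrow tip at (378,210). Both knobs are where they were, the handle lies over the hasp, and the open gripper is clear. Handing in.

```bash
python3 -c "
from h import *
r.hand_in(); print(r.sense()['clock'])"
```

```text
the job is handed in; nothing more can be done
the job is handed in; nothing more can be done
```

I turned the isolator handle to off first, then moved the tall-fin stop from notch y = −120 over the low stop and set it in the arrow's notch, y = +72. I let go, backed off clear and handed in at about 23 s.

**Isolator:** in the wrist close-up the padlock hole and hasp hole overlap with about 1 mm (0.5°) of sideways offset. I left it at that.

**Fin stop:** it met the rail at the same height as it was grasped when seated, within about 1 mm. My last 1.5 mm lowering step briefly pressed it home with about 21 N, which I relaxed to a few newtons before releasing. The final wrist view shows its shoulder flush and within 1–2 pixels of the expected place.

**Everything else:** both low stops, the bottle, bowl, block and gouge look unmoved in the final views. I did not compare their positions before and after by measurement. The only disagreement was a rail yaw error of about 0.25°, which put the slot about 1.2 mm off my first estimate. I corrected for it before lowering.

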